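# Sweep loose relays into the bench tray

### The arm

A 6-joint arm with a two-finger parallel gripper is mounted at the origin on a cart in front of the work surface, level with it; the furniture and walls round the work are solid. World frame = base frame: x ahead of the robot, y to its left, z up, the work surface at z = 0. Lengths are in m, angles in degrees, forces in N, time in s.
With the tool pointing down it reaches from about 0.35 to 0.875 m from the base axis. Payload 4.2 kg.
Tool frame: the origin (TCP) lies midway between the tips of the shut fingers; the grasp point (between the pads) lies 19 mm behind it; z points along the fingers, y is the direction in which the jaws open and shut (so a half turn about z gives the same grasp; the last joint's range is limited). The gripper opens to 87 mm and grips with 3 to 60 N. Pads are 19 mm wide; open, the fingers measure 117 mm over their backs; the gripper's body (75 mm by 190 mm) begins 51 mm behind the grasp point.
Start: joints at [-61.845, 22.042, 0.453, 0, -68.411, -14.817], TCP at [0.144, -0.608, 0.223] pointing down, gripper open.
Joint ranges: [-179.83, 179.83], [-69.29, 118.12], [-61.27, 80.66], [-181.25, 117.63], [-171.15, -9.14], [-177.46, 177.46]. Speed limits (degrees/s): [159.86, 159.86, 180, 180, 180, 180].

### API

Orientations are given as a 3x3 rotation matrix whose columns are the frame's x, y, z axes.
In Python, from station import sense, capture, finish_job gives the robot as it stands. The module is installed in compiled form; this text tells all that it offers.
- The arm moves only by the shell command python3 -m jog 'ROWS' [OPENING]. ROWS is JSON, a list of rows, each a list of 6 numbers: the shift along the tool's x, y, z in cm, then the turn, a rotation vector about the tool's x, y, z in degrees. In form: [[dx, dy, dz, wx, wy, wz], ...]. A call has exactly 5 rows; each row shifts and turns the commanded pose from where the row before left it, along the tool's axes as they then stand; what a row does not reach is not made up. A row lasts 1/12 s, in which the tool goes at most 41.7 mm and 7.16 degrees, less where a joint would pass 70% of its speed; a pose out of reach is approached as far as the arm can. A call is refused whole if a number of a shift passes 4.17 or a number of a turn 7.16, either way. A call with a gripper value outside its range is refused whole. OPENING is the finger opening in cm, from 0 to 8.7, set as the call begins (- or left out, the last holds). The fingers move at their own pace and stop on an object; the grip force is fixed at half the most. Time passes only in rows, so rows that do not move let the fingers close, or fill a call up. It gives the time, the measured TCP pose, the force and the opening at its end, in the units of the state.
- sense(): the state, without advancing time (a new reading comes with each control period).
- capture(name): name is "scene" or "side" or "wrist"; returns a dict with "frame" (480x640x3 uint8, red, green, blue), "fx", "fy", "cx", "cy" (pixels), "world_to_cam" (4x4, takes a point from world to camera coordinates). Camera axes: x right, y up, looking along -z (the intrinsics and any distortion apply to the point x, -y, -z); pixel columns grow to the right and rows downward; lengths in m; the calibration is good to about 2 mm. A picture is of the moment at which its call begins. There is no depth.
- finish_job(): hands the job in, once; it reports no verdict.
The state is a dict: "time_s": time; "joints": joint angles; "joint_velocities": joint speeds; "effort": joint torques, N m; "tcp_pos": TCP position; "ee_rot": TCP orientation; "wrist_force": force on the tool from outside, world axes, zero at the start; "moment": the same for the moment, N m; "gripper_width": opening from 0.0 (shut) to 1.0 (fully open).
Only numpy, scipy, OpenCV 4.12 (cv2) and the standard library are available. Lean on these libraries where they do the work, as an engineer would, in place of code of your own. Each camera call takes 0.05 s, during which the arm holds its last target.

### The job

Clear the bench: with the closed fingers, gently sweep the three loose relay modules along the worktop and in through the open side of the low metal tray, until each stands upright wholly inside it, past the sloped lip. Only sweep them: do not lift, tip over or squeeze them, and leave the stamp, the loupe and the grommet jar where they stand.

Things in the scene. Friction and masses are not known exactly. Their poses are not given: they have to be found in the camera images.
- sweep_tray: low aluminium tray screwed down, 140 (its x) x 220 (its y) mm; origin at the centre of its underside. Its -x side is the open mouth and faces roughly world -y (tray +x is roughly world +y). Walls 5 mm thick, 33 mm high on the other three sides: inner faces at x = +65, y = -105 and y = +105 mm. A relay is wholly inside, past the lip, when its origin is beyond x = -38 mm
- tray_mouth (a point): middle of the tray's mouth edge, on the worktop, at x = -70 mm in the tray's frame (same axes). The opening is 210 mm wide; a sloped lip rises from the worktop here to the tray's 2 mm thick floor 14 mm further in. Fingertips kept 6 to 10 mm over the worktop pass over lip and floor and push a relay at its foot
- relay_a: relay module, one of three alike: a small light block with a raised square cap, 35 (its x) x 28 (its y) x 26 mm high, about 30 g, loose, standing on the worktop; origin at the centre of its underside, z up through the cap. It slides (and turns) when pushed from the side near its foot, and goes up the tray's lip in the same way
- relay_b: relay module, one of three alike: a small light block with a raised square cap, 35 (its x) x 28 (its y) x 26 mm high, about 30 g, loose, standing on the worktop; origin at the centre of its underside, z up through the cap. It slides (and turns) when pushed from the side near its foot, and goes up the tray's lip in the same way
- relay_c: relay module, one of three alike: a small light block with a raised square cap, 35 (its x) x 28 (its y) x 26 mm high, about 30 g, loose, standing on the worktop; origin at the centre of its underside, z up through the cap. It slides (and turns) when pushed from the side near its foot, and goes up the tray's lip in the same way
- stamp: turned wooden hand stamp, 24 mm across, 45 mm high, standing among the relays; loose, stays where it is; origin at the centre of its underside
- loupe: black round stand loupe, 41 mm across, 34 mm high, near the worktop's front edge; loose, stays where it is; origin at the centre of its underside
- grommet_jar: clear round jar with a flat black lid, 50 mm across, 43 mm high, beyond the relays; loose, stays where it is; origin at the centre of its underside

How it is judged (in metres and radians):
At the end, for the whole second after the job is handed in: all three relays at rest, upright (within 0.2 rad) on the tray's floor (underside centre under 8 mm over the worktop) between its walls, each relay's centre at least 32 mm inside the mouth edge (x of relay_a in the frame of sweep_tray between -0.038 and 0.066 m and y of relay_a in the frame of sweep_tray between -0.105 and 0.105 m and height (world z) of each of relay_a, relay_b, relay_c below 0.008 m and angle between each of relay_a, relay_b, relay_c's own z axis and vertical below 0.2 rad and linear speed of each of relay_a, relay_b, relay_c below 0.02 m/s and x of relay_b in the frame of sweep_tray between -0.038 and 0.066 m and y of relay_b in the frame of sweep_tray between -0.105 and 0.105 m and x of relay_c in the frame of sweep_tray between -0.038 and 0.066 m and y of relay_c in the frame of sweep_tray between -0.105 and 0.105 m); the robot touches nothing.
It fails at once if a relay is lifted or carried (underside centre over 15 mm above the worktop) (height (world z) of any of relay_a, relay_b, relay_c above 0.015 m).
It fails at once if a relay is tipped over (more than 0.7 rad) (angle between any of relay_a, relay_b, relay_c's own z axis and vertical above 0.7 rad).
It fails at once if a relay is squeezed or pressed hard (over 15 N from the fingers) (contact force between the fingers and relay_a above 15 N or contact force between the fingers and relay_b above 15 N or contact force between the fingers and relay_c above 15 N).
It fails at once if the stamp, the loupe or the grommet jar is moved by more than 20 mm or knocked over (distance of any of stamp, loupe, grommet_jar from where it was at the start of the episode above 0.02 m or angle between any of stamp, loupe, grommet_jar's own z axis and vertical above 0.5 rad).
It also fails if it takes over 70 s, if anything falls off the work surface, if the arm or the gripper's body presses on something with over 40 N, if the wrist force passes 120 N, or if a joint passes its speed limit or range.

## Working session

There is one attempt and no reset: what is moved stays moved. The work goes in short steps, Python scripts to look and compute and a shell command to move; the robot and the scene stay as the last step left them, time stands still between calls to the robot, and variables do not carry over. Pictures are saved under pics/ and viewed, and the job is handed in when it is done.

```bash
mkdir -p pics
python3 - <<'E'
from station import sense, capture
import cv2
s=sense();print({k:s[k] for k in('time_s','tcp_pos','ee_rot','wrist_force','gripper_width')})
for n in("scene","side","wrist"):
    c=capture(n);cv2.imwrite(f"pics/{n}0.png",c["frame"][:,:,::-1]);print(n,c["fx"],c["fy"],c["cx"],c["cy"],c.keys());print(c["world_to_cam"])
E
```

```text
{'time_s': 0.0, 'tcp_pos': array([ 0.14408387, -0.60756466,  0.22145993]), 'ee_rot': array([[-9.73067267e-01, -2.30520674e-01, -5.59334610e-04],
       [-2.30521343e-01,  9.73065048e-01,  2.07923296e-03],
       [ 6.49627766e-05,  2.15217210e-03, -9.99997682e-01]]), 'wrist_force': array([-0.44737878, -0.09265301,  0.0807545 ]), 'gripper_width': 0.9991278379355403}
scene 532.1252433595831 532.1252433595831 319.3205476738822 244.59480244489797 dict_keys(['frame', 'fx', 'fy', 'cx', 'cy', 'world_to_cam'])
[[ 0.88352504 -0.46779912 -0.02339855 -0.42634372]
 [ 0.22224672  0.37473237  0.90010113 -0.19408937]
 [-0.41229832 -0.80046214  0.43505225 -0.54762965]
 [ 0.          0.          0.          1.        ]]
side 445.4625467033125 445.4625467033125 325.9000051287462 238.76323322574797 dict_keys(['frame', 'fx', 'fy', 'cx', 'cy', 'world_to_cam'])
[[ 0.99812982 -0.05859458  0.01742252 -0.50384106]
 [ 0.02821518  0.69442325  0.71901338 -0.11782212]
 [-0.05422889 -0.71717712  0.69477781 -0.75369252]
 [ 0.          0.          0.          1.        ]]
wrist 358.9216822057315 358.9216822057315 312.3734023825556 236.16529970373162 dict_keys(['frame', 'fx', 'fy', 'cx', 'cy', 'world_to_cam'])
[[-0.22911471  0.97339655  0.0023683   0.62385296]
 [-0.93139587 -0.21852044 -0.29111947  0.03639737]
 [-0.28285717 -0.06890558  0.95668377 -0.39087501]
 [ 0.          0.          0.          1.        ]]
```

View pics/scene0.png

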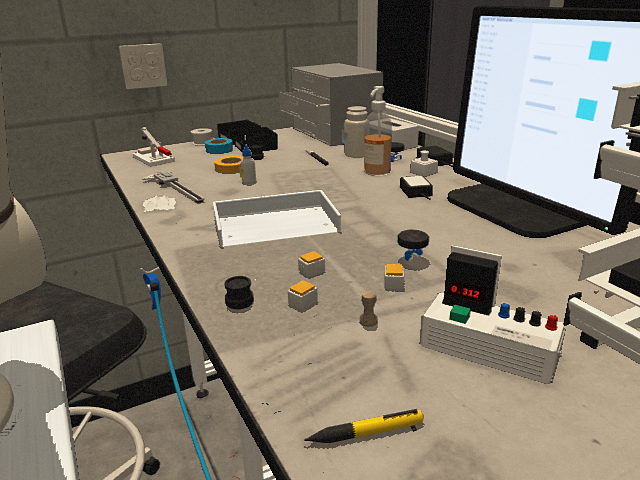

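View pics/side0.png

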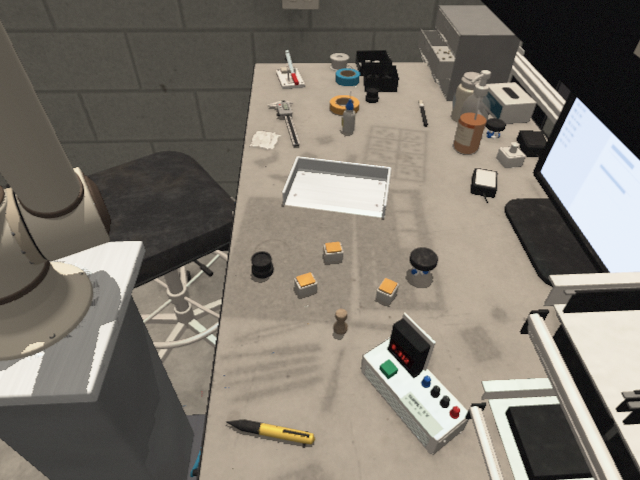

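View pics/wrist0.png

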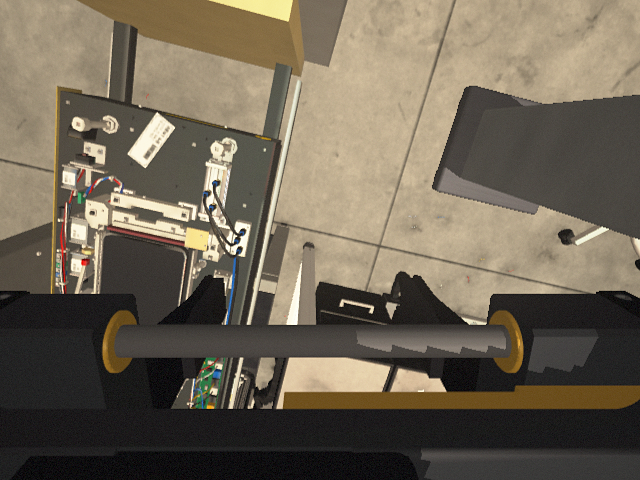

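The scene view shows orange-capped relays near (312,264), (303,294) and (395,277). The stamp is at (369,310), the loupe at (238,293), the jar at (413,245) and the tray at (277,218). The side view agrees, and the wrist view shows only what lies off the bench.

```bash
cat > h.py <<'E'
import numpy as np, cv2
from station import sense, capture
def ray(c,u,v):
    d=np.array([(u-c["cx"])/c["fx"],-(v-c["cy"])/c["fy"],-1.])
    W=np.array(c["world_to_cam"]);R=W[:3,:3];o=-R.T@W[:3,3];return o,R.T@d
def on(c,u,v,z):
    o,d=ray(c,u,v);return (o+d*(z-o[2])/d[2])
def proj(c,p):
    q=np.array(c["world_to_cam"])@np.r_[p,1.];return c["cx"]+c["fx"]*q[0]/-q[2],c["cy"]-c["fy"]*q[1]/-q[2]
def caps(c,zc=0.026,lo=25):
    h=cv2.cvtColor(c["frame"],cv2.COLOR_RGB2HSV)
    m=cv2.inRange(h,(8,150,150),(24,255,255))
    n,l,st,ce=cv2.connectedComponentsWithStats(m)
    out=[]
    for i in range(1,n):
        if st[i,4]<lo: continue
        p=on(c,*ce[i],zc)
        if not(0.2<p[0]<0.9 and -0.5<p[1]<0.35): continue
        ct=cv2.findContours((l==i).astype(np.uint8),cv2.RETR_EXTERNAL,cv2.CHAIN_APPROX_NONE)[0][0]
        P=np.array([on(c,*q[0],zc)[:2] for q in ct],np.float32)*1000
        r=cv2.minAreaRect(P)
        out.append((ce[i].round(1),st[i,4],p.round(4),r[1],round(r[2],1)))
    return out
E
python3 - <<'E'
from h import *
for n in("scene","side"):
    c=capture(n)
    for o in caps(c):print(n,*o)
    f=c["frame"][:,:,::-1]
    b=f[180:340,200:440] if n=="scene" else f[145:345,235:450]
    cv2.imwrite(f"pics/{n}_z.png",cv2.resize(b,None,fx=3,fy=3,interpolation=cv2.INTER_CUBIC)[:600,:800])
E
```

```text
scene [310.6 255.8] 123 [0.5208 0.1    0.026 ] (27.777175903320312, 22.93785285949707) 6.8
scene [393.8 268. ] 142 [0.6091 0.0017 0.026 ] (24.97585105895996, 23.50177764892578) 59.6
scene [302.  286.5] 170 [0.4672 0.0217 0.026 ] (28.146703720092773, 23.42007827758789) 19.9
scene [389.1 421.7] 439 [ 0.4261 -0.251   0.026 ] (13.379219055175781, 70.03870391845703) 75.5
scene [365.5 419.8] 38 [ 0.4078 -0.238   0.026 ] (3.2707245349884033, 28.133495330810547) 75.8
side [332.8 246.9] 111 [0.5231 0.0995 0.026 ] (21.180408477783203, 26.159629821777344) 87.7
side [305.3 279.4] 141 [0.4696 0.0216 0.026 ] (24.81658935546875, 21.937593460083008) 21.3
side [387.9 285.9] 148 [0.6117 0.0007 0.026 ] (26.417341232299805, 21.535276412963867) 56.5
side [284.2 433.1] 358 [ 0.4352 -0.2426  0.026 ] (12.032720565795898, 72.35952758789062) 76.4
```

View pics/scene_z.png

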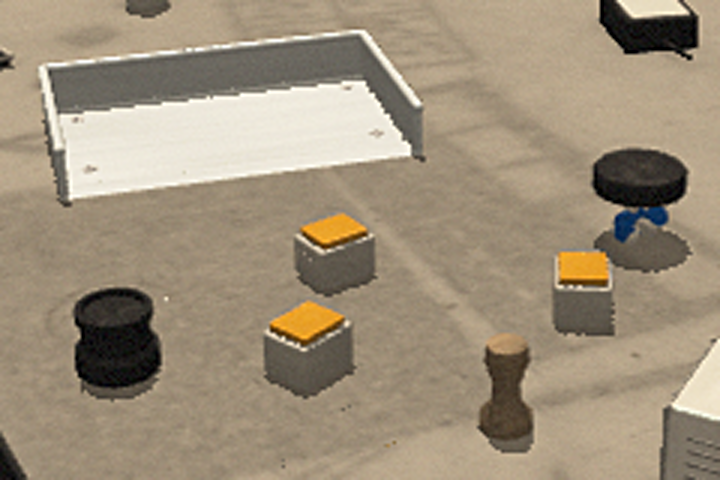

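View pics/side_z.png

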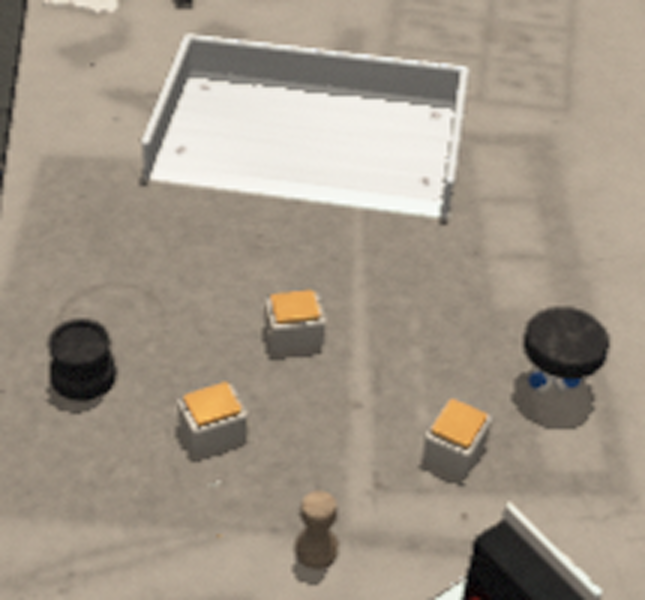

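The crops show the tray's mouth corners at scene (222,248) and (340,233), and at side (284,206) and (383,218). The stamp's base is at scene (369,321), the loupe's at (239,305) and the jar's at (414,262).

Run:
```python
from h import *
a=capture("scene");b=capture("side")
S=lambda u,v:(200+u/3,180+v/3);D=lambda u,v:(235+u/3,145+v/3)
print("scene")
for n,u,v,z in[("mL",67,203,0),("mR",420,158,0),("top back L",43,67,.033),("top back R",365,32,.033),("stamp",507,425,0),("loupe",118,370,0),("jartop",640,175,.043),("stamptop",507,342,.045),("loupetop",115,297,.034)]:print(n,on(a,*S(u,v),z).round(3))
print("side")
for n,u,v,z in[("mL",147,183,0),("mR",444,220,0),("top back L",189,37,.033),("top back R",465,67,.033),("stamp",317,555,0),("loupe",83,382,0),("jartop",566,335,.043),("stamptop",319,502,.045),("loupetop",81,336,.034)]:print(n,on(b,*D(u,v),z).round(3))
```

```text
scene
mL [0.425 0.252 0.   ]
mR [0.632 0.201 0.   ]
top back L [0.458 0.386 0.033]
top back R [0.666 0.335 0.033]
stamp [ 0.522 -0.066  0.   ]
loupe [0.388 0.064 0.   ]
jartop [0.674 0.042 0.043]
stamptop [ 0.52  -0.069  0.045]
loupetop [0.393 0.073 0.034]
side
mL [0.429 0.254 0.   ]
mR [0.637 0.206 0.   ]
top back L [0.462 0.389 0.033]
top back R [0.67  0.342 0.033]
stamp [ 0.525 -0.068  0.   ]
loupe [0.392 0.065 0.   ]
jartop [0.682 0.051 0.043]
stamptop [ 0.525 -0.066  0.045]
loupetop [0.393 0.071 0.034]
```

Run:
```python
from h import *
a=capture("scene");b=capture("side")
def tri(p,q):
    o1,d1=ray(a,*p);o2,d2=ray(b,*q)
    M=np.c_[d1,-d2];t=np.linalg.lstsq(M,o2-o1,rcond=None)[0];x=o1+d1*t[0];y=o2+d2*t[1]
    return ((x+y)/2).round(3),np.linalg.norm(x-y).round(4)
print("plate TL",tri((452,247),(404,317)))
print("plate TR",tri((500,256),(434,346)))
print("box corner",tri((427,301),(364,362)))
s=sense();print(s['time_s'])
```

```text
plate TL (array([ 0.602, -0.127,  0.116]), np.float64(0.0043))
plate TR (array([ 0.632, -0.175,  0.117]), np.float64(0.0046))
box corner (array([ 0.542, -0.166,  0.076]), np.float64(0.0136))
0.45
```

```bash
python3 -m jog '[[0,0,0,0,0,-7],[0,0,0,0,0,-7],[0,0,0,0,0,-7],[0,0,0,0,0,-7],[0,0,0,0,0,-7]]' 0; python3 -m jog '[[0,0,0,0,0,-7],[0,0,0,0,0,-7],[0,0,0,0,0,-7],[0,0,0,0,0,-7],[0,0,0,0,0,-7]]' 0
cat >> h.py <<'E'
MO=np.array([.531,.228]);U=np.array([.236,.972]);RR=np.array([.972,-.236])
def tr(p): d=np.array(p[:2])-MO;return (d@U).round(4),(d@RR).round(4)
def to(*pts):
    s=sense();R=s['ee_rot'];p=s['tcp_pos']
    print('t',round(s['time_s'],2),'tcp',p.round(4),'tray',tr(p),'xhead',np.degrees(np.arctan2(R[1,0],R[0,0])).round(1),'F',s['wrist_force'].round(1),'g',round(s['gripper_width'],3))
    for q in pts:
        print('->',q,'cm tool',(R.T@(np.array(q)-p)*100).round(2)); p=np.array(q)
def uR(u,r,z): return np.r_[MO+u*U+r*RR,z]
def look(tag,names=("scene","side")):
    for n in names:
        c=capture(n)
        for o in caps(c):
            if o[2][1]>-0.2: print(n,o[0],o[2],'tray',tr(o[2]),np.round(o[3]),o[4])
        cv2.imwrite(f"pics/{tag}_{n}.png",c["frame"][:,:,::-1])
E
python3 -c "
from h import *
to((.514,.067,.221),(.514,.067,.008))"
```

```text
time_s: 0.87
tcp_pos: [0.1442, -0.6081, 0.2226]
ee_rot: [[-0.66, -0.751, 0.0], [-0.751, 0.66, -0.0], [-0.0, -0.0, -1.0]]
wrist_force: [0.1, 0.3, -0.8]
gripper_width: 0.705
time_s: 1.28
tcp_pos: [0.1442, -0.6081, 0.2226]
ee_rot: [[-0.11, -0.994, 0.0], [-0.994, 0.11, 0.0], [-0.0, -0.0, -1.0]]
wrist_force: [-0.4, 0.4, -0.7]
gripper_width: 0.327
t 1.28 tcp [ 0.1442 -0.6081  0.2226] tray (np.float64(-0.9039), np.float64(-0.1786)) xhead -96.3 F [-0.4  0.4 -0.7] g 0.327
-> (0.514, 0.067, 0.221) cm tool [-71.17 -29.33   0.16]
-> (0.514, 0.067, 0.008) cm tool [ 0.   0.  21.3]
```

```bash
for i in 1 2 3 4; do python3 -m jog '[[-3.56,-1.46,0,0,0,0],[-3.56,-1.46,0,0,0,0],[-3.56,-1.46,0,0,0,0],[-3.56,-1.46,0,0,0,0],[-3.56,-1.46,0,0,0,0]]' 0|head -2; done
python3 -c "
from h import *
to((.514,.065,.221),(.514,.065,.008));look('a')"
```

```text
time_s: 1.7
tcp_pos: [0.2378, -0.4383, 0.2226]
time_s: 2.12
tcp_pos: [0.331, -0.2698, 0.223]
time_s: 2.53
tcp_pos: [0.4242, -0.1012, 0.2231]
time_s: 2.95
tcp_pos: [0.5174, 0.0672, 0.2229]
t 2.95 tcp [0.5174 0.0672 0.2229] tray (np.float64(-0.1595), np.float64(0.0247)) xhead -96.6 F [ 1.  -1.3  0.9] g 0.003
-> (0.514, 0.065, 0.221) cm tool [0.25 0.31 0.19]
-> (0.514, 0.065, 0.008) cm tool [1.00e-02 1.00e-02 2.13e+01]
scene [310.6 255.8] [0.5208 0.1001 0.026 ] tray (np.float64(-0.1267), np.float64(0.0203)) [28. 23.] 6.8
scene [393.9 268. ] [0.6092 0.0016 0.026 ] tray (np.float64(-0.2016), np.float64(0.1294)) [25. 24.] 59.6
scene [301.4 284. ] [0.4695 0.0282 0.026 ] tray (np.float64(-0.2087), np.float64(-0.0126)) [15. 25.] 88.4
side [332.8 246.9] [0.5231 0.0995 0.026 ] tray (np.float64(-0.1268), np.float64(0.0226)) [21. 26.] 87.7
side [387.9 286. ] [6.116e-01 5.000e-04 2.600e-02] tray (np.float64(-0.2021), np.float64(0.132)) [27. 21.] 56.9
```

View pics/a_side.png

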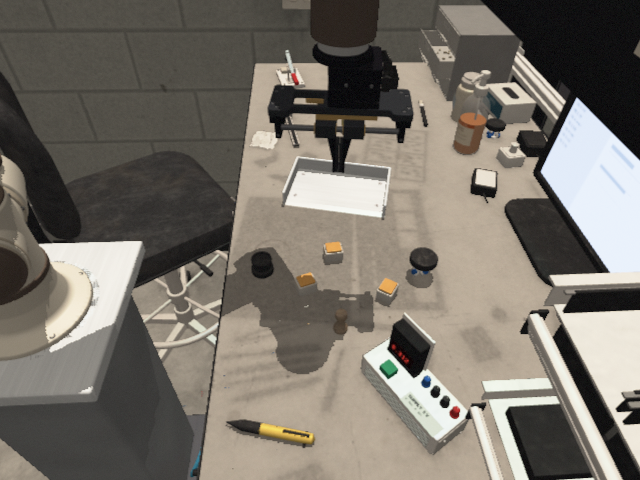

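The side view shows the shut gripper over the bench, clear of everything, with relay A ahead of it at (333,247).

```bash
python3 -m jog '[[0.3,0,3.4,0,0,0],[0,0,3.4,0,0,0],[0,0,3.4,0,0,0],[0,0,3.4,0,0,0],[0,0,3.4,0,0,0]]' 0|head -3; python3 -m jog '[[0,0,1.2,0,0,0],[0,0,1.2,0,0,0],[0,0,1,0,0,0],[0,0,0.6,0,0,0],[0,0,0.4,0,0,0]]' 0
python3 -c "
from h import *
to();look('b')"
```

```text
time_s: 3.47
tcp_pos: [0.5163, 0.0618, 0.0517]
ee_rot: [[-0.116, -0.993, 0.001], [-0.993, 0.116, 0.0], [-0.001, -0.001, -1.0]]
time_s: 3.88
tcp_pos: [0.5164, 0.062, 0.0082]
ee_rot: [[-0.116, -0.993, -0.0], [-0.993, 0.116, -0.0], [0.0, 0.0, -1.0]]
wrist_force: [0.0, 0.0, 0.5]
gripper_width: 0.007
t 3.88 tcp [0.5164 0.062  0.0082] tray (np.float64(-0.1648), np.float64(0.025)) xhead -96.7 F [0.  0.  0.5] g 0.007
scene [305.7 256.7] [0.5129 0.1012 0.026 ] tray (np.float64(-0.1275), np.float64(0.0123)) [25. 14.] 71.6
scene [394.2 267.9] [0.6098 0.0018 0.026 ] tray (np.float64(-0.2013), np.float64(0.13)) [25. 23.] 59.6
side [388.2 285.9] [0.6122 0.0007 0.026 ] tray (np.float64(-0.2018), np.float64(0.1326)) [26. 21.] 55.7
```

View pics/b_side.png

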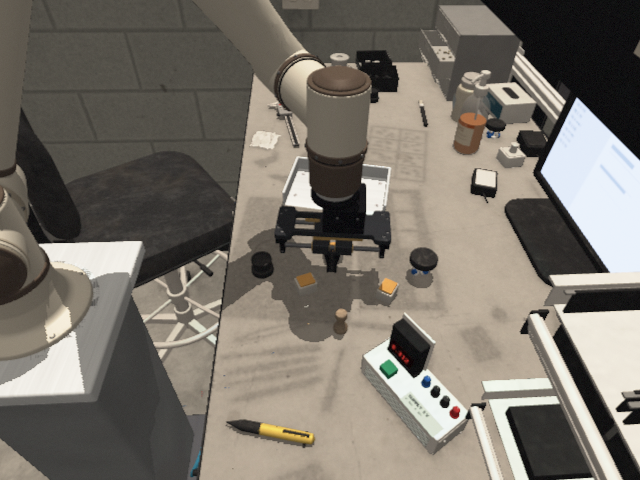

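View pics/b_scene.png

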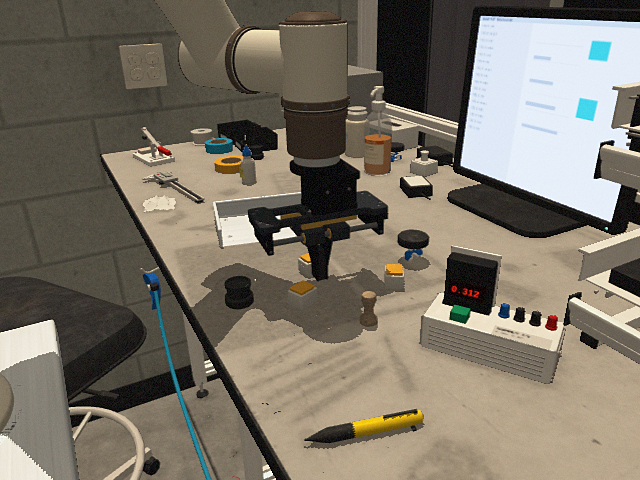

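Fingers are down behind relay A, clear of B and the stamp. Next I check what the wrist camera offers.

```bash
python3 -c "
from h import *
c=capture('wrist');cv2.imwrite('pics/b_wrist.png',c['frame'][:,:,::-1])
W=c['world_to_cam'];print(-W[:3,:3].T@W[:3,3]);
for o in caps(c):print(o)"
```

```text
[ 0.5073466  -0.01741141  0.1699683 ]
(array([ 92.8, 193.6]), np.int32(550), array([ 0.5985, -0.0022,  0.026 ]), (17.7409610748291, 34.48537826538086), 8.4)
(array([418.3, 212.7]), np.int32(3754), array([0.468 , 0.0213, 0.026 ]), (27.492799758911133, 23.812469482421875), 20.3)
(array([292.7, 347.4]), np.int32(164), array([0.5278, 0.0786, 0.026 ]), (27.186508178710938, 1.8125243186950684), 83.7)
(array([332.1, 349.1]), np.int32(139), array([0.5098, 0.0816, 0.026 ]), (25.144493103027344, 1.5973682403564453), 82.8)
(array([311. , 382.1]), np.int32(125), array([0.5217, 0.0986, 0.026 ]), (17.5201473236084, 12.565611839294434), 83.2)
```

View pics/b_wrist.png

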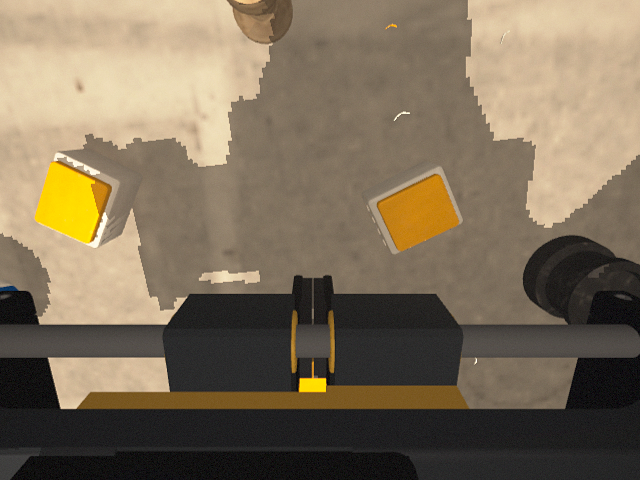

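```bash
python3 -c "
from h import *
print(sense()['joints'].round(1))"
```

```text
[ 24.7  27.1 -28.6   0.  -34.3 -31.4]
```

The wrist camera faces backwards over B and C, so I'll turn the tool half round to watch the relay being pushed.

```bash
python3 -m jog '[[0,0,-2,0,0,0],[0,0,-2,0,0,-7],[0,0,0,0,0,-7],[0,0,0,0,0,-7],[0,0,0,0,0,-7]]' 0|head -3;for i in 1 2 3 4;do python3 -m jog '[[0,0,0,0,0,-7],[0,0,0,0,0,-7],[0,0,0,0,0,-7],[0,0,0,0,0,-7],[0,0,0,0,0,-7]]' 0|head -3;done; python3 -m jog '[[0,0,1,0,0,-6],[0,0,1,0,0,-6],[0,0,1,0,0,0],[0,0,0.6,0,0,0],[0,0,0.4,0,0,0]]' 0
python3 -c "
from h import *
to()
c=capture('wrist');cv2.imwrite('pics/c_wrist.png',c['frame'][:,:,::-1])
for o in caps(c):print(o)"
```

```text
time_s: 4.45
tcp_pos: [0.5173, 0.0626, 0.0502]
ee_rot: [[0.37, -0.929, 0.003], [-0.929, -0.37, 0.001], [-0.0, -0.003, -1.0]]
time_s: 4.87
tcp_pos: [0.5171, 0.0625, 0.0497]
ee_rot: [[0.836, -0.549, 0.002], [-0.549, -0.836, 0.001], [0.001, -0.002, -1.0]]
time_s: 5.28
tcp_pos: [0.517, 0.0625, 0.0497]
ee_rot: [[1.0, 0.03, 0.002], [0.03, -1.0, 0.001], [0.002, -0.001, -1.0]]
time_s: 5.7
tcp_pos: [0.517, 0.0625, 0.0497]
ee_rot: [[0.802, 0.598, 0.002], [0.598, -0.802, 0.001], [0.002, 0.001, -1.0]]
time_s: 6.12
tcp_pos: [0.517, 0.0624, 0.0497]
ee_rot: [[0.314, 0.949, 0.002], [0.949, -0.314, 0.001], [0.001, 0.002, -1.0]]
time_s: 6.53
tcp_pos: [0.5163, 0.0622, 0.0081]
ee_rot: [[0.118, 0.993, -0.0], [0.993, -0.118, -0.0], [-0.0, -0.0, -1.0]]
wrist_force: [0.1, -0.7, -1.3]
gripper_width: 0.006
t 6.53 tcp [0.5163 0.0622 0.0081] tray (np.float64(-0.1647), np.float64(0.0249)) xhead 83.2 F [ 0.1 -0.7 -1.3] g 0.006
(array([313.9, 231.7]), np.int32(3618), array([0.5216, 0.1005, 0.026 ]), (27.629318237304688, 24.03265953063965), 6.5)
(array([292.8, 345.6]), np.int32(188), array([0.5055, 0.0474, 0.026 ]), (29.171714782714844, 1.8284275531768799), 83.4)
(array([331.7, 323.6]), np.int32(36), array([0.5245, 0.0567, 0.026 ]), (5.616152286529541, 1.358910322189331), 84.1)
(array([330.7, 364.8]), np.int32(26), array([0.5217, 0.035 , 0.026 ]), (8.799168586730957, 0.4720423221588135), 84.0)
(array([520.2, 394.3]), np.int32(1401), array([0.6108, 0.0075, 0.026 ]), (20.769527435302734, 24.027772903442383), 56.7)
```

View pics/c_wrist.png

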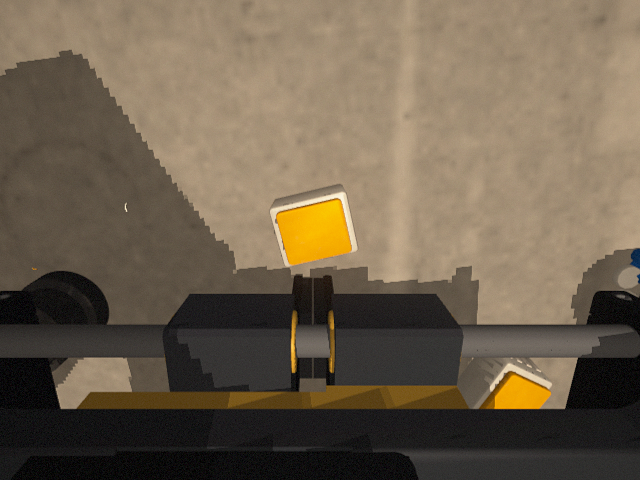

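Relay A sits straight ahead of the fingers at (314,232) in the wrist view. Start pushing.

```bash
cat >> h.py <<'E'
def wl(tag):
    to()
    c=capture('wrist');cv2.imwrite(f'pics/{tag}_wrist.png',c['frame'][:,:,::-1])
    p=sense()['tcp_pos'];R=sense()['ee_rot']
    for o in caps(c,lo=600):
        d=R.T@(o[2]-p);print(o[0],o[2],'tray',tr(o[2]),'tool xy mm',(d[:2]*1000).round(1),np.round(o[3]),o[4])
E
for i in 1 2;do python3 -m jog '[[0.5,0,0,0,0,0],[0.5,0,0,0,0,0],[0.5,0,0,0,0,0],[0.5,0,0,0,0,0],[0.5,0,0,0,0,0]]' 0|sed -n '2p;4p';done
python3 -c "
from h import *
wl('d')"
```

```text
tcp_pos: [0.5197, 0.0878, 0.0089]
wrist_force: [-0.6, -1.3, 0.4]
tcp_pos: [0.5223, 0.1124, 0.0086]
wrist_force: [0.1, -0.2, 1.2]
t 7.42 tcp [0.5223 0.1124 0.0086] tray (np.float64(-0.1144), np.float64(0.0188)) xhead 83.3 F [ 0.1 -0.2  1.2] g -0.001
[319.3 255.8] [0.5285 0.1397 0.026 ] tray (np.float64(-0.0864), np.float64(0.0184)) tool xy mm [27.   2.6] [23. 28.] 84.3
```

View pics/d_wrist.png

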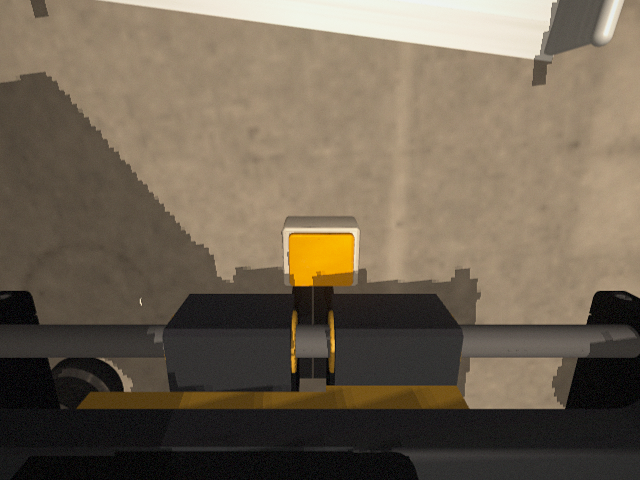

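A is flush against the fingers at (319,256), facing squarely; the tray mouth is ahead. Continue.

```bash
for i in 1 2 3;do python3 -m jog '[[0.5,0,0,0,0,0],[0.5,0.05,0,0,0,0],[0.5,0,0,0,0,0],[0.5,0.05,0,0,0,0],[0.5,0,0,0,0,0]]' 0|sed -n '2p;4p';done
python3 -c "
from h import *
wl('e')"
```

```text
tcp_pos: [0.5263, 0.1372, 0.0085]
wrist_force: [0.5, 0.1, -0.2]
tcp_pos: [0.5302, 0.1619, 0.0085]
wrist_force: [0.6, -0.3, 0.0]
tcp_pos: [0.5341, 0.1865, 0.0085]
wrist_force: [-0.3, 0.4, -1.1]
t 8.72 tcp [0.5341 0.1865 0.0085] tray (np.float64(-0.0396), np.float64(0.0128)) xhead 83.3 F [-0.3  0.4 -1.1] g 0.005
[319.1 255.9] [0.5403 0.2139 0.026 ] tray (np.float64(-0.0115), np.float64(0.0124)) tool xy mm [27.   2.7] [23. 27.] 83.3
```

View pics/e_wrist.png

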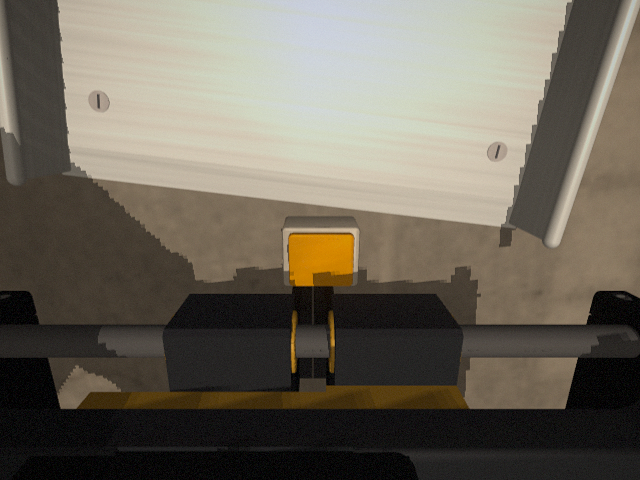

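A at (319,256) has reached the mouth edge (around row 205). I verify the mouth location in this view, then push on over the lip.

```bash
python3 -c "
from h import *
c=capture('wrist')
for p in((78,176),(505,226)):
  q=on(c,*p,0);print(q,tr(q))"
for i in 1 2 3;do python3 -m jog '[[0.4,0,0,0,0,0],[0.4,0,0,0,0,0],[0.4,0,0,0,0,0],[0.4,0,0,0,0,0],[0.4,0,0,0,0,0]]' 0|sed -n '2p;4p';done
python3 -c "
from h import *
wl('f')"
```

```text
[0.43161682 0.25822377 0.        ] (np.float64(0.0059), np.float64(-0.1037))
[0.63248821 0.21001277 0.        ] (np.float64(0.0065), np.float64(0.1029))
tcp_pos: [0.5364, 0.2063, 0.0085]
wrist_force: [0.5, -0.2, 0.3]
tcp_pos: [0.5386, 0.2262, 0.0086]
wrist_force: [-1.7, -1.0, 1.4]
tcp_pos: [0.541, 0.246, 0.0085]
wrist_force: [-0.7, -0.2, 0.4]
t 10.07 tcp [0.541  0.246  0.0085] tray (np.float64(0.0199), np.float64(0.0054)) xhead 83.3 F [-0.7 -0.2  0.4] g 0.002
[319.8 257. ] [0.5473 0.2728 0.026 ] tray (np.float64(0.0474), np.float64(0.0053)) tool xy mm [26.6  3. ] [23. 28.] 83.3
```

View pics/f_wrist.png

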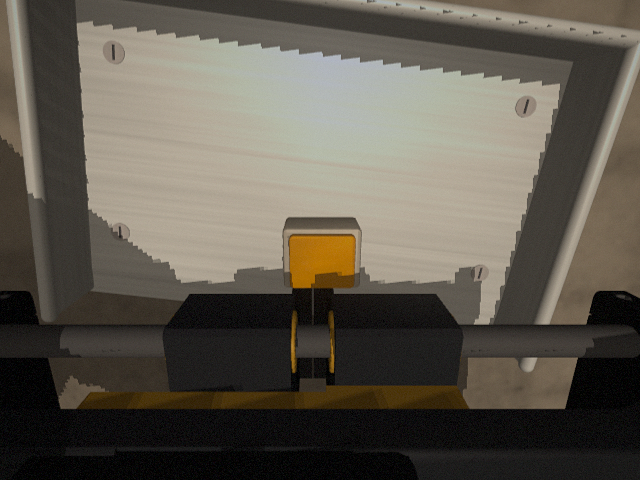

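A is over the lip and in the tray. Push about 25 mm further, back off, then lift and move behind B.

```bash
python3 -m jog '[[0.5,0,0,0,0,0],[0.5,0,0,0,0,0],[0.5,0,0,0,0,0],[0.5,0,0,0,0,0],[0.4,0,0,0,0,0]]' 0|sed -n '2p;4p'
python3 -m jog '[[-0.5,0,0,0,0,0],[-1.5,0,0,0,0,0],[-2,0,0,0,0,0],[0,0,-2.5,0,0,0],[0,0,-2.5,0,0,0]]' 0|sed -n '2p;4p'
python3 -c "
from h import *
wl('g');to((.466,-.018,.06))"
```

```text
tcp_pos: [0.5438, 0.2702, 0.0085]
wrist_force: [-0.2, 0.0, 0.5]
tcp_pos: [0.5371, 0.2262, 0.0573]
wrist_force: [1.1, 1.3, 0.8]
t 10.95 tcp [0.5371 0.2262 0.0573] tray (np.float64(-0.0003), np.float64(0.0064)) xhead 83.2 F [1.1 1.3 0.8] g 0.01
[323.4 146.4] [0.5511 0.2957 0.026 ] tray (np.float64(0.0705), np.float64(0.0036)) tool xy mm [67.3  1.9] [24. 28.] 83.1
t 11.0 tcp [0.5412 0.229  0.064 ] tray (np.float64(0.0034), np.float64(0.0097)) xhead 83.3 F [0.5 0.4 3.6] g 0.004
-> (0.466, -0.018, 0.06) cm tool [-25.41  -4.6    0.28]
```

View pics/g_wrist.png

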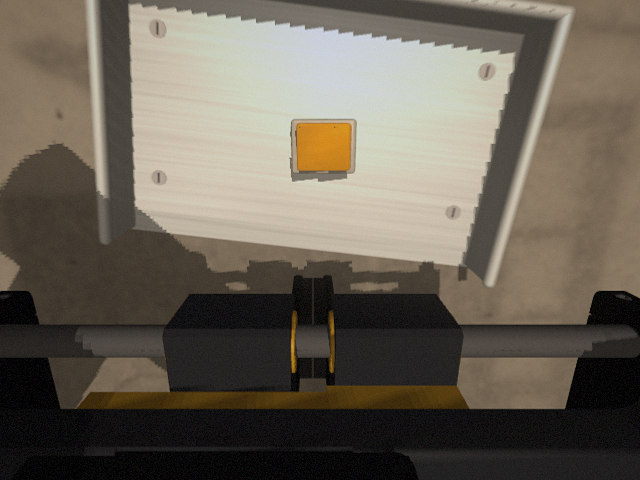

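A rests in the tray at (323,146), about 70 mm past the mouth. Now over B.

```bash
for i in 1 2;do python3 -m jog '[[-2.55,-0.4,0,0,0,0],[-2.55,-0.4,0,0,0,0],[-2.55,-0.4,0,0,0,0],[-2.55,-0.4,0,0,0,0],[-2.55,-0.4,0,0,0,0]]' 0|sed -n '2p;4p';done
python3 -m jog '[[0,0,0,0,0,-5],[0,0,0,0,0,-5],[0,0,0,0,0,0],[0,0,0,0,0,0],[0,0,0,0,0,0]]' 0|sed -n '2p;4p'
python3 -c "
from h import *
wl('h');to((.472,-.018,.06),(.472,-.018,.0085));print(sense()['joints'])"
```

```text
tcp_pos: [0.5032, 0.1031, 0.0586]
wrist_force: [0.3, -0.3, 0.2]
tcp_pos: [0.4683, -0.021, 0.0586]
wrist_force: [1.0, 0.3, 0.6]
tcp_pos: [0.4694, -0.0192, 0.0586]
wrist_force: [0.2, 0.2, -0.3]
t 12.25 tcp [ 0.4694 -0.0192  0.0586] tray (np.float64(-0.2548), np.float64(-0.0015)) xhead 93.2 F [ 0.2  0.2 -0.3] g 0.004
[313.  200.8] [0.4676 0.0224 0.026 ] tray (np.float64(-0.2148), np.float64(-0.0131)) tool xy mm [41.4  0.4] [28. 24.] 20.2
[556.9 250.1] [0.6084 0.0015 0.026 ] tray (np.float64(-0.2019), np.float64(0.1287)) tool xy mm [ 12.6 139.8] [28. 24.] 56.3
t 12.3 tcp [ 0.4696 -0.019   0.0586] tray (np.float64(-0.2546), np.float64(-0.0014)) xhead 93.3 F [ 0.7 -0.   0.4] g 0.007
-> (0.472, -0.018, 0.06) cm tool [ 0.09  0.25 -0.14]
-> (0.472, -0.018, 0.0085) cm tool [-0.   -0.    5.15]
[ 1.75606214e+01  1.86204603e+01 -3.30514918e+01 -4.53957635e-03
 -3.83242932e+01  1.65700552e+02]
```

View pics/h_wrist.png

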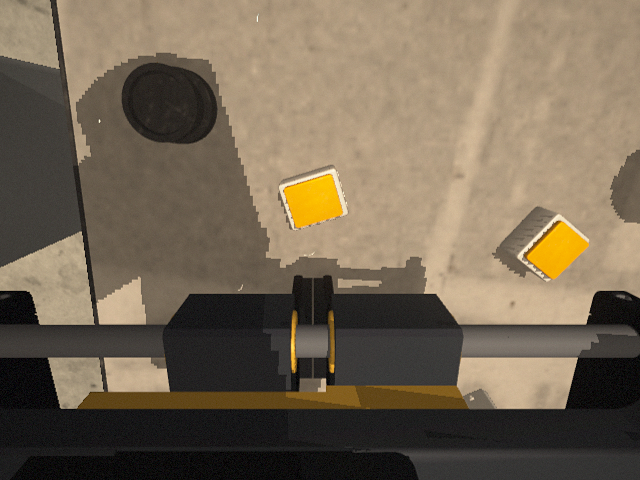

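B is dead ahead at (313,201), C at (557,250). Descend and push, turning gently clockwise on the way.

```bash
python3 -m jog '[[0,0,1.2,0,0,0],[0,0,1.2,0,0,0],[0,0,1.2,0,0,0],[0,0,1,0,0,0],[0,0,0.4,0,0,0]]' 0|sed -n '2p;4p'
for i in 1 2;do python3 -m jog '[[0.5,0,0,0,0,0.3],[0.5,0,0,0,0,0.3],[0.5,0,0,0,0,0.3],[0.5,0,0,0,0,0.3],[0.5,0,0,0,0,0.3]]' 0|sed -n '2p;4p';done
python3 -c "
from h import *
wl('i')"
```

```text
tcp_pos: [0.4689, -0.0189, 0.0073]
wrist_force: [-0.1, -0.8, -0.4]
tcp_pos: [0.4689, 0.0069, 0.0091]
wrist_force: [-0.3, -0.0, 0.3]
tcp_pos: [0.468, 0.0316, 0.0086]
wrist_force: [-0.3, -1.5, 0.2]
t 13.55 tcp [0.468  0.0316 0.0086] tray (np.float64(-0.2058), np.float64(-0.0148)) xhead 90.3 F [-0.3 -1.5  0.2] g 0.002
[320.7 259.4] [0.4715 0.0578 0.026 ] tray (np.float64(-0.1795), np.float64(-0.0177)) tool xy mm [25.6  3.3] [28. 24.] 0.2
```

View pics/i_wrist.png

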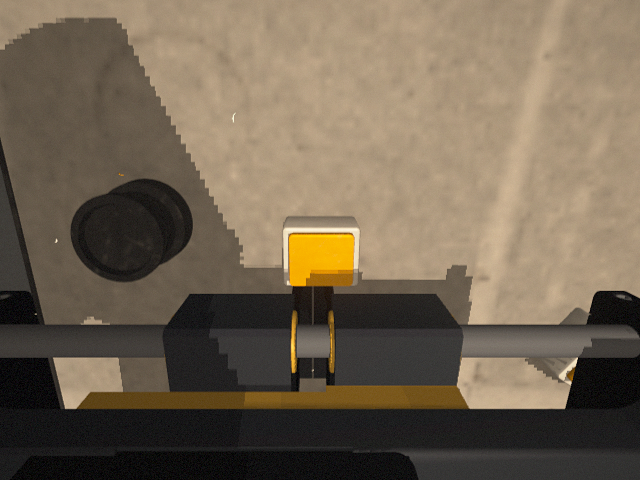

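```bash
for i in 1 2 3;do python3 -m jog '[[0.5,0,0,0,0,0.3],[0.5,0,0,0,0,0.3],[0.5,0,0,0,0,0.3],[0.5,0.05,0,0,0,0.3],[0.5,0.05,0,0,0,0.3]]' 0|sed -n '2p;4p';done
python3 -c "
from h import *
wl('j')"
for i in 1 2 3;do python3 -m jog '[[0.5,0,0,0,0,0],[0.5,0,0,0,0,0],[0.5,0.05,0,0,0,0],[0.5,0,0,0,0,0],[0.5,0.05,0,0,0,0]]' 0|sed -n '2p;4p';done
python3 -c "
from h import *
wl('k')"
```

```text
tcp_pos: [0.4692, 0.0566, 0.0085]
wrist_force: [0.2, 0.3, 0.3]
tcp_pos: [0.4709, 0.0815, 0.0085]
wrist_force: [0.0, 0.0, -0.9]
tcp_pos: [0.4733, 0.1064, 0.0085]
wrist_force: [0.1, 0.1, -0.1]
t 14.85 tcp [0.4733 0.1064 0.0085] tray (np.float64(-0.1318), np.float64(-0.0273)) xhead 85.8 F [ 0.1  0.1 -0.1] g 0.002
[318.9 255.8] [0.4782 0.134  0.026 ] tray (np.float64(-0.1038), np.float64(-0.0291)) tool xy mm [27.1  2.3] [23. 28.] 85.7
tcp_pos: [0.4761, 0.1312, 0.0085]
wrist_force: [0.3, 0.1, -0.6]
tcp_pos: [0.4789, 0.1561, 0.0085]
wrist_force: [0.5, -0.9, 0.2]
tcp_pos: [0.4817, 0.1809, 0.0085]
wrist_force: [-0.3, -0.3, -0.3]
t 16.15 tcp [0.4817 0.1809 0.0085] tray (np.float64(-0.0574), np.float64(-0.0368)) xhead 85.8 F [-0.3 -0.3 -0.3] g 0.01
[484.4  23.3] [0.5513 0.2918 0.026 ] tray (np.float64(0.0668), np.float64(0.0047)) tool xy mm [114.6  60.9] [16. 28.] 83.4
[318.3 255.7] [0.4863 0.2086 0.026 ] tray (np.float64(-0.0294), np.float64(-0.0389)) tool xy mm [27.  2.] [23. 28.] 85.8
```

View pics/k_wrist.png

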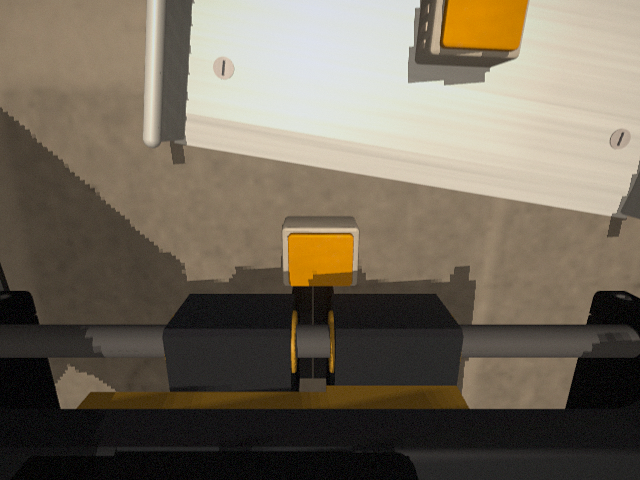

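B is on line at (318,256), left of relay A's lane and clear of the tray's left wall. Push on for about 98 mm.

```bash
for i in 1 2 3 4;do python3 -m jog '[[0.5,0,0,0,0,0],[0.5,0,0,0,0,0],[0.5,0,0,0,0,0],[0.5,0,0,0,0,0],[0.4,0,0,0,0,0]]' 0|sed -n '2p;4p';done
python3 -c "
from h import *
wl('l')"
python3 -m jog '[[-0.5,0,0,0,0,0],[-1.5,0,0,0,0,0],[-2,0,0,0,0,0],[0,0,-2.5,0,0,0],[0,0,-2.5,0,0,0]]' 0|sed -n '2p;4p'
python3 -c "
from h import *
wl('m');to((.595,-.038,.06))"
```

```text
tcp_pos: [0.4836, 0.205, 0.0086]
wrist_force: [-0.7, -0.4, -0.4]
tcp_pos: [0.4854, 0.229, 0.0086]
wrist_force: [-1.0, -0.4, -0.1]
tcp_pos: [0.4871, 0.253, 0.0086]
wrist_force: [-0.1, 0.3, -0.0]
tcp_pos: [0.4888, 0.2769, 0.0085]
wrist_force: [0.5, -1.2, -0.2]
t 17.87 tcp [0.4888 0.2769 0.0085] tray (np.float64(0.0375), np.float64(-0.0525)) xhead 85.9 F [ 0.5 -1.2 -0.2] g 0.002
[318.  257.1] [0.4933 0.3039 0.026 ] tray (np.float64(0.0649), np.float64(-0.0546)) tool xy mm [26.6  2.3] [23. 28.] 85.8
[454.1 264.3] [0.5513 0.2963 0.026 ] tray (np.float64(0.0712), np.float64(0.0036)) tool xy mm [23.2 60.7] [23. 28.] 83.4
tcp_pos: [0.4839, 0.2326, 0.0575]
wrist_force: [1.1, 0.6, -0.0]
t 18.33 tcp [0.4839 0.2326 0.0575] tray (np.float64(-0.0066), np.float64(-0.0468)) xhead 85.7 F [ 1.1  0.6 -0. ] g 0.009
[322.2 145.9] [0.4944 0.3029 0.026 ] tray (np.float64(0.0642), np.float64(-0.0533)) tool xy mm [67.4  1.5] [23. 28.] 85.6
[432.5 151.8] [0.5516 0.2956 0.026 ] tray (np.float64(0.0706), np.float64(0.0041)) tool xy mm [64.2 59.1] [24. 28.] 83.3
t 18.38 tcp [0.4878 0.2357 0.0636] tray (np.float64(-0.0027), np.float64(-0.0439)) xhead 85.8 F [1.8 1.3 3.2] g 0.007
-> (0.595, -0.038, 0.06) cm tool [-26.52  12.68   0.34]
```

View pics/m_wrist.png

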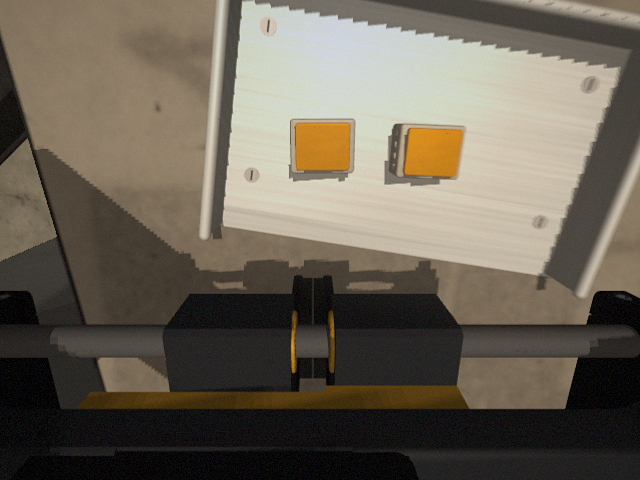

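A and B both stand in the tray, at (432,152) and (322,146). Move behind C.

```bash
for i in 1 2;do python3 -m jog '[[-2.65,1.34,0,0,0,0],[-2.65,1.34,0,0,0,0],[-2.65,1.34,0,0,0,0],[-2.65,1.34,0,0,0,0],[-2.65,1.34,0,0,0,0]]' 0|sed -n '2p;4p';done
python3 -m jog '[[0,0,0,0,0,5.4],[0,0,0,0,0,5.4],[0,0,0,0,0,0],[0,0,0,0,0,0],[0,0,0,0,0,0]]' 0|sed -n '2p;4p'
python3 -c "
from h import *
wl('n');to((.602,-.038,.06),(.602,-.038,.0085));print(sense()['joints'])"
```

```text
tcp_pos: [0.5426, 0.0968, 0.0586]
wrist_force: [0.3, 1.2, 0.1]
tcp_pos: [0.5995, -0.0403, 0.0584]
wrist_force: [0.7, 0.8, -0.1]
tcp_pos: [0.5996, -0.038, 0.0585]
wrist_force: [-0.4, -0.4, -0.3]
t 19.63 tcp [ 0.5996 -0.038   0.0585] tray (np.float64(-0.2424), np.float64(0.1295)) xhead 75.1 F [-0.4 -0.4 -0.3] g 0.004
[312.  203.7] [0.6097 0.0008 0.026 ] tray (np.float64(-0.2023), np.float64(0.1301)) tool xy mm [39.8 -0.3] [28. 24.] 56.0
t 19.68 tcp [ 0.5998 -0.0378  0.0586] tray (np.float64(-0.2421), np.float64(0.1296)) xhead 75.1 F [-0.5 -0.4  0.2] g 0.003
-> (0.602, -0.038, 0.06) cm tool [ 0.03  0.22 -0.14]
-> (0.602, -0.038, 0.0085) cm tool [0.   0.   5.15]
[ 1.18170688e+01  2.89169216e+01 -1.45223750e+01 -3.58944347e-03
 -4.65736622e+01  1.53329304e+02]
```

View pics/n_wrist.png

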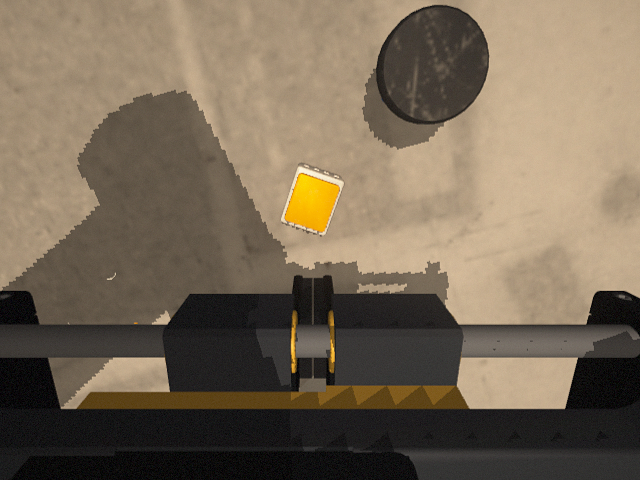

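C is ahead at (312,204) with its short face towards the fingers; the jar is at upper right (433,65). Descend and push, turning left soon after contact.

```bash
python3 -m jog '[[0,0.2,1.2,0,0,0],[0,0,1.2,0,0,0],[0,0,1.2,0,0,0],[0,0,1,0,0,0],[0,0,0.4,0,0,0]]' 0|sed -n '2p;4p'
for i in 1;do python3 -m jog '[[0.5,0,0,0,0,0],[0.5,0,0,0,0,0],[0.5,0,0,0,0,0],[0.4,0,0,0,0,0],[0.4,0,0,0,0,0]]' 0|sed -n '2p;4p';done
python3 -c "
from h import *
wl('o1')"
for i in 1;do python3 -m jog '[[0.4,0,0,0,0,-0.3],[0.4,0,0,0,0,-0.3],[0.4,0,0,0,0,-0.3],[0.4,0,0,0,0,-0.3],[0.4,0,0,0,0,-0.3]]' 0|sed -n '2p;4p';done
python3 -c "
from h import *
wl('o')"
```

```text
tcp_pos: [0.6009, -0.0381, 0.0062]
wrist_force: [-0.5, 0.2, -0.7]
tcp_pos: [0.6087, -0.0152, 0.0092]
wrist_force: [-0.3, -0.5, -0.3]
t 20.52 tcp [ 0.6087 -0.0152  0.0092] tray (np.float64(-0.2181), np.float64(0.133)) xhead 75.1 F [-0.3 -0.5 -0.3] g 0.002
[299.3 255.5] [0.6105 0.0131 0.026 ] tray (np.float64(-0.1901), np.float64(0.128)) tool xy mm [27.3 -5.6] [28. 24.] 66.2
tcp_pos: [0.6132, 0.0037, 0.0086]
wrist_force: [0.8, -1.0, 1.2]
t 20.98 tcp [0.6132 0.0037 0.0086] tray (np.float64(-0.1986), np.float64(0.1328)) xhead 76.6 F [ 0.8 -1.   1.2] g 0.008
[298.5 256.6] [0.6138 0.0319 0.026 ] tray (np.float64(-0.1711), np.float64(0.1268)) tool xy mm [26.9 -6.1] [28. 24.] 69.2
```

View pics/o_wrist.png

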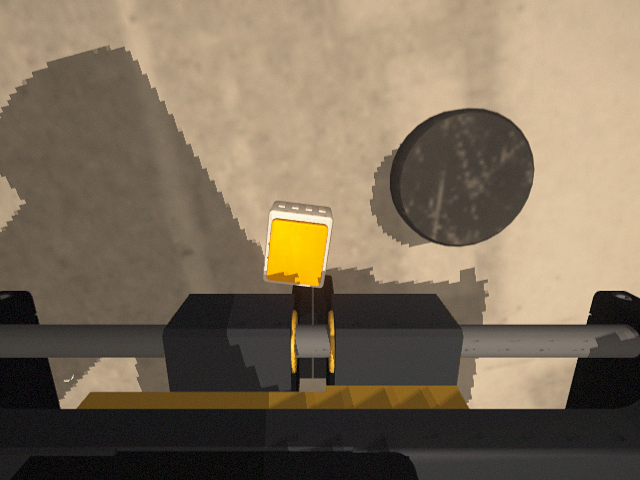

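C (298,257) is turning counter-clockwise as wanted and keeps clear of the jar. Continue, steering left.

```bash
for i in 1;do python3 -m jog '[[0.4,-0.05,0,0,0,-0.7],[0.4,-0.05,0,0,0,-0.7],[0.4,-0.05,0,0,0,-0.7],[0.4,-0.05,0,0,0,-0.7],[0.4,-0.05,0,0,0,-0.7]]' 0|sed -n '2p;4p';done
python3 -c "
from h import *
wl('p1')"
for i in 1;do python3 -m jog '[[0.4,-0.05,0,0,0,-0.7],[0.4,-0.05,0,0,0,-0.7],[0.4,-0.05,0,0,0,-0.7],[0.4,-0.05,0,0,0,-0.7],[0.4,-0.05,0,0,0,-0.7]]' 0|sed -n '2p;4p';done
python3 -c "
from h import *
wl('p')"
```

```text
tcp_pos: [0.6148, 0.0239, 0.0085]
wrist_force: [0.5, 0.2, 0.3]
t 21.45 tcp [0.6148 0.0239 0.0085] tray (np.float64(-0.1786), np.float64(0.1296)) xhead 80.1 F [0.5 0.2 0.3] g 0.008
[298.1 254.9] [0.6137 0.0529 0.026 ] tray (np.float64(-0.1507), np.float64(0.1217)) tool xy mm [27.7 -6.1] [28. 24.] 72.0
tcp_pos: [0.6153, 0.044, 0.0085]
wrist_force: [1.0, -0.0, 0.2]
t 21.92 tcp [0.6153 0.044  0.0085] tray (np.float64(-0.1589), np.float64(0.1254)) xhead 83.6 F [ 1.  -0.   0.2] g 0.002
[297.4 252.2] [0.6123 0.0741 0.026 ] tray (np.float64(-0.1304), np.float64(0.1153)) tool xy mm [28.9 -6.4] [28. 24.] 75.1
```

View pics/p_wrist.png

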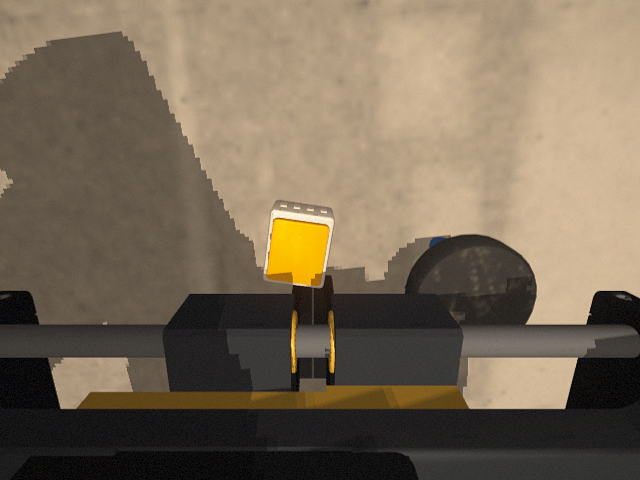

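```bash
for i in 1;do python3 -m jog '[[0.4,-0.05,0,0,0,-1.2],[0.4,-0.05,0,0,0,-1.2],[0.4,-0.05,0,0,0,-1.2],[0.4,-0.05,0,0,0,-1.2],[0.4,-0.05,0,0,0,-1.2]]' 0|sed -n '2p;4p';done
python3 -c "
from h import *
wl('q1')"
for i in 1;do python3 -m jog '[[0.4,-0.05,0,0,0,-1.2],[0.4,-0.05,0,0,0,-1.2],[0.4,-0.05,0,0,0,-1.2],[0.4,-0.05,0,0,0,-1.2],[0.4,-0.05,0,0,0,-1.2]]' 0|sed -n '2p;4p';done
python3 -c "
from h import *
wl('q');print(sense()['joints'][5])"
```

```text
tcp_pos: [0.6142, 0.0641, 0.0086]
wrist_force: [0.5, -0.2, -0.2]
t 22.38 tcp [0.6142 0.0641 0.0086] tray (np.float64(-0.1396), np.float64(0.1196)) xhead 89.7 F [ 0.5 -0.2 -0.2] g 0.009
[297.1 251.5] [0.608 0.094 0.026] tray (np.float64(-0.1121), np.float64(0.1065)) tool xy mm [29.2 -6.4] [28. 24.] 80.9
tcp_pos: [0.611, 0.084, 0.0086]
wrist_force: [0.2, -0.5, -0.2]
t 22.85 tcp [0.611  0.084  0.0086] tray (np.float64(-0.1211), np.float64(0.1118)) xhead 95.7 F [ 0.2 -0.5 -0.2] g 0.006
[297.  251.4] [0.6017 0.1131 0.026 ] tray (np.float64(-0.095), np.float64(0.0958)) tool xy mm [29.2 -6.3] [28. 24.] 86.9
162.83496402655737
```

View pics/q_wrist.png

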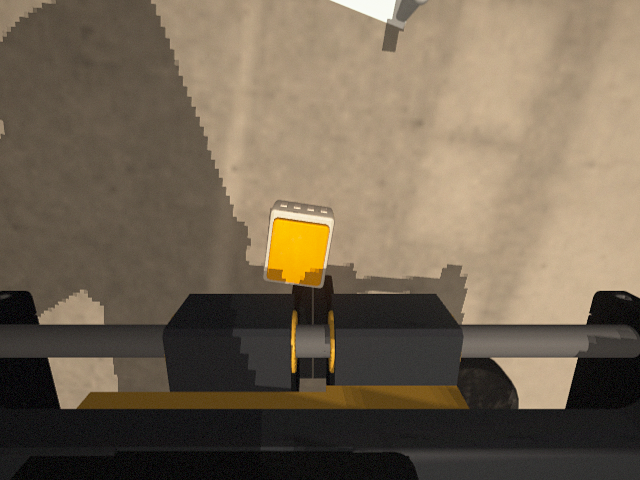

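C follows stably. Keep steering left.

```bash
for i in 1;do python3 -m jog '[[0.4,-0.05,0,0,0,-0.8],[0.4,-0.05,0,0,0,-0.8],[0.4,-0.05,0,0,0,-0.8],[0.4,-0.05,0,0,0,-0.8],[0.4,-0.05,0,0,0,-0.8]]' 0|sed -n '2p;4p';done
for i in 1 2;do python3 -m jog '[[0.4,-0.05,0,0,0,0],[0.4,-0.05,0,0,0,0],[0.4,-0.05,0,0,0,0],[0.4,-0.05,0,0,0,0],[0.4,-0.05,0,0,0,0]]' 0|sed -n '2p;4p';done
python3 -c "
from h import *
wl('r');print(sense()['joints'][5])"
```

```text
tcp_pos: [0.606, 0.1036, 0.0085]
wrist_force: [0.3, -0.6, 0.8]
tcp_pos: [0.6002, 0.1228, 0.0086]
wrist_force: [0.6, -0.2, 1.2]
tcp_pos: [0.5944, 0.1422, 0.0086]
wrist_force: [0.6, -0.4, 0.4]
t 24.15 tcp [0.5944 0.1422 0.0086] tray (np.float64(-0.0685), np.float64(0.0819)) xhead 99.5 F [ 0.6 -0.4  0.4] g 0.008
[296.6 247.9] [0.5827 0.172  0.026 ] tray (np.float64(-0.0422), np.float64(0.0635)) tool xy mm [30.8 -6.6] [24. 28.] 1.1
160.92344647071423
```

View pics/r_wrist.png

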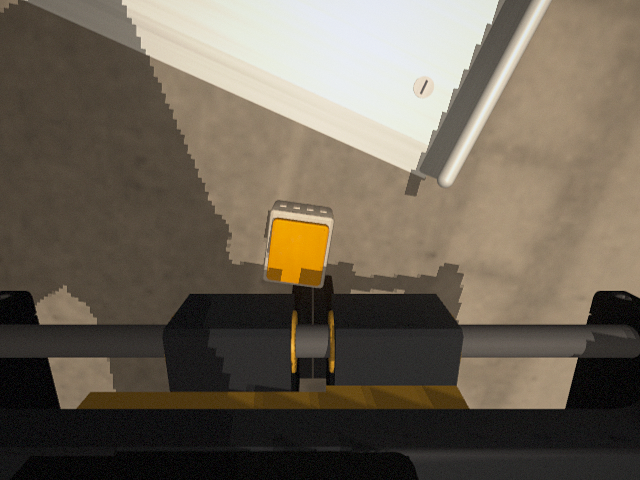

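C is lined up with the mouth at r≈63 mm. Back off, turn the tool to face the tray, and push from slightly left of centre.

```bash
python3 -m jog '[[-0.5,0,0,0,0,0],[-1.5,0,0,0,0,0],[0,0,0,0,0,7],[0,0,0,0,0,7],[0,0,0,0,0,6]]' 0|sed -n '2p;4p'
python3 -c "
from h import *
wl('s');to((.5711,.1284,.0085))"
```

```text
tcp_pos: [0.598, 0.1203, 0.0085]
wrist_force: [-0.4, -0.2, 0.4]
t 24.62 tcp [0.598  0.1203 0.0085] tray (np.float64(-0.0889), np.float64(0.0905)) xhead 79.1 F [-0.4 -0.2  0.4] g 0.003
[254.6 212. ] [0.5836 0.171  0.026 ] tray (np.float64(-0.043), np.float64(0.0646)) tool xy mm [ 46.9 -23.8] [24. 28.] 0.9
t 24.67 tcp [0.598  0.1204 0.0085] tray (np.float64(-0.0888), np.float64(0.0905)) xhead 79.0 F [ 0.7  0.2 -0.1] g 0.005
-> (0.5711, 0.1284, 0.0085) cm tool [ 0.27 -2.79 -0.  ]
```

View pics/s_wrist.png

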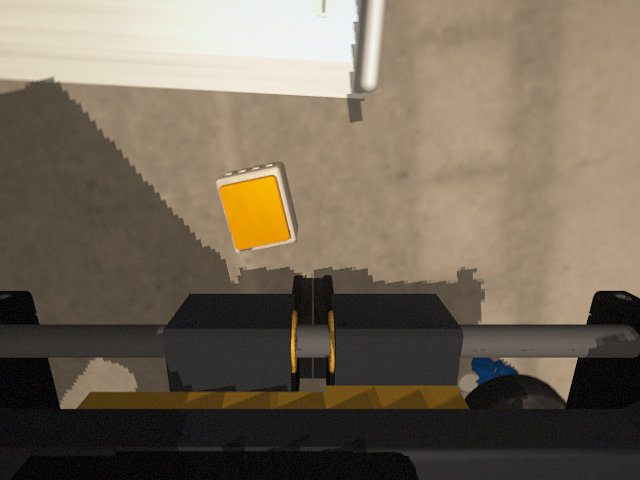

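C now sits at (255,212), ahead-left of the fingers; shift left 27 mm and push.

```bash
python3 -m jog '[[0,-0.9,0,0,0,0],[0,-0.9,0,0,0,0],[0,-0.9,0,0,0,0],[0,0,0,0,0,0],[0.5,0,0,0,0,0]]' 0|sed -n '2p;4p'
python3 -m jog '[[0.4,0,0,0,0,0],[0.4,0,0,0,0,0],[0.4,0,0,0,0,0],[0.4,0,0,0,0,0],[0.4,0,0,0,0,0]]' 0|sed -n '2p;4p'
python3 -m jog '[[0.4,0,0,0,0,0],[0.4,0,0,0,0,0],[0.4,0,0,0,0,0],[0.4,0,0,0,0,0],[0.4,0,0,0,0,0]]' 0|sed -n '2p;4p'
python3 -c "
from h import *
wl('t')"
```

```text
tcp_pos: [0.5712, 0.1315, 0.0088]
wrist_force: [0.8, -0.5, 0.6]
tcp_pos: [0.576, 0.152, 0.0084]
wrist_force: [-0.4, -1.2, 0.0]
tcp_pos: [0.5795, 0.1716, 0.0085]
wrist_force: [0.5, -0.6, -0.5]
t 25.92 tcp [0.5795 0.1716 0.0085] tray (np.float64(-0.0434), np.float64(0.0605)) xhead 79.5 F [ 0.5 -0.6 -0.5] g 0.007
[23.1 33.9] [0.4983 0.301  0.026 ] tray (np.float64(0.0632), np.float64(-0.049)) tool xy mm [ 111.8 -103.5] [21. 21.] 85.5
[168.7  27.4] [0.5502 0.2934 0.026 ] tray (np.float64(0.0681), np.float64(0.0032)) tool xy mm [113.8 -51.1] [19. 28.] 83.1
[327.3 249.5] [0.5914 0.2007 0.026 ] tray (np.float64(-0.0123), np.float64(0.0652)) tool xy mm [30.1  6.2] [27. 23.] 79.5
```

View pics/t_wrist.png

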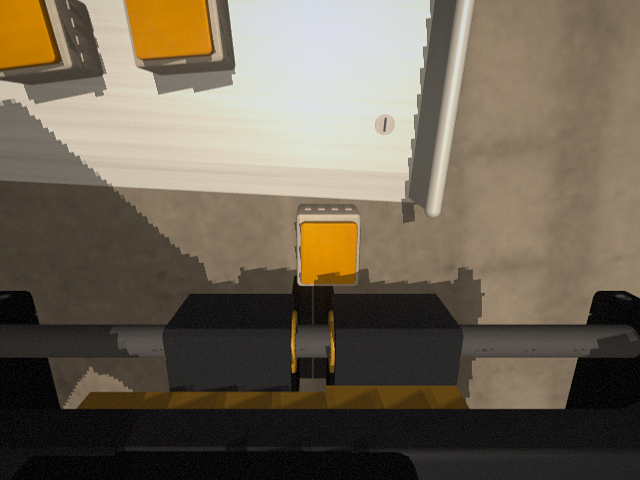

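C is flush at (327,250), about 25 mm clear of the right wall. Push 76 mm over the lip.

```bash
for i in 1 2;do python3 -m jog '[[0.4,0,0,0,0,0],[0.4,0,0,0,0,0],[0.4,0,0,0,0,0],[0.4,0,0,0,0,0],[0.3,0,0,0,0,0]]' 0|sed -n '2p;4p';done
python3 -c "
from h import *
wl('u')"
for i in 1 2;do python3 -m jog '[[0.4,0,0,0,0,0],[0.4,0,0,0,0,0],[0.4,0,0,0,0,0],[0.4,0,0,0,0,0],[0.3,0,0,0,0,0]]' 0|sed -n '2p;4p';done
python3 -c "
from h import *
wl('v')"
```

```text
tcp_pos: [0.5831, 0.1904, 0.0086]
wrist_force: [-0.2, -0.6, 0.0]
tcp_pos: [0.5865, 0.2091, 0.0086]
wrist_force: [-0.7, -1.1, -0.1]
t 26.8 tcp [0.5865 0.2091 0.0086] tray (np.float64(-0.0052), np.float64(0.0584)) xhead 79.6 F [-0.7 -1.1 -0.1] g 0.006
[179.6 131. ] [0.5507 0.2961 0.026 ] tray (np.float64(0.0708), np.float64(0.0031)) tool xy mm [ 78.6 -51.1] [24. 28.] 83.3
[ 37.7 136.6] [0.4961 0.3041 0.026 ] tray (np.float64(0.0657), np.float64(-0.0519)) tool xy mm [  76.6 -106.2] [24. 26.] 85.7
[327.5 250.5] [0.5984 0.2377 0.026 ] tray (np.float64(0.0253), np.float64(0.0632)) tool xy mm [29.8  6.4] [28. 24.] 79.5
tcp_pos: [0.59, 0.2278, 0.0085]
wrist_force: [0.5, -0.1, 0.1]
tcp_pos: [0.5934, 0.2465, 0.0085]
wrist_force: [-0.3, -0.0, -0.1]
t 27.68 tcp [0.5934 0.2465 0.0085] tray (np.float64(0.0327), np.float64(0.0563)) xhead 79.5 F [-0.3 -0.  -0.1] g 0.005
[189.4 226.9] [0.5505 0.2958 0.026 ] tray (np.float64(0.0705), np.float64(0.003)) tool xy mm [ 40.3 -51.2] [24. 28.] 83.2
[327.4 250.6] [0.6052 0.275  0.026 ] tray (np.float64(0.0632), np.float64(0.061)) tool xy mm [29.7  6.4] [28. 24.] 79.5
```

View pics/v_wrist.png

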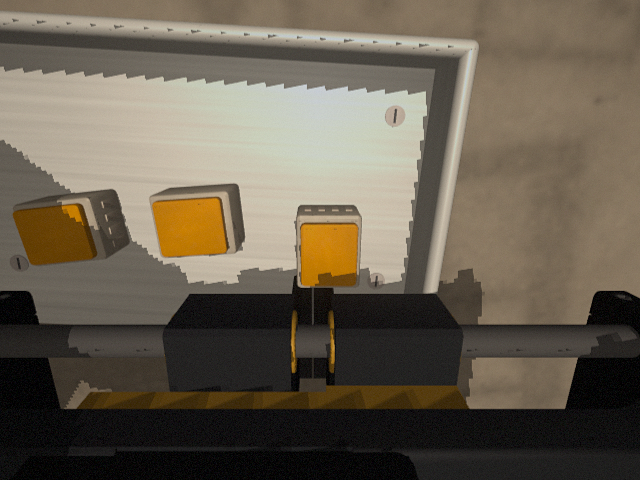

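All three are inside. Back off, lift away and check with all cameras.

```bash
python3 -m jog '[[-0.5,0,0,0,0,0],[-1.5,0,0,0,0,0],[-1.5,0,0,0,0,0],[0,0,-2,0,0,0],[0,0,-3,0,0,0]]' 0|sed -n '2p;4p'
python3 -m jog '[[0,0,-3.5,0,0,0],[-2,0,-3.5,0,0,0],[-3,0,-3,0,0,0],[-3,0,0,0,0,0],[-2,0,0,0,0,0]]' 0|sed -n '2p;4p'
python3 -m jog '[[-3,0,0,0,0,0],[-3,0,0,0,0,0],[0,0,0,0,0,0],[0,0,0,0,0,0],[0,0,0,0,0,0]]' 0
python3 -c "
from h import *
wl('w');look('w')"
```

```text
tcp_pos: [0.5838, 0.2074, 0.0557]
wrist_force: [0.9, 1.0, -0.3]
tcp_pos: [0.5683, 0.1106, 0.1606]
wrist_force: [-0.7, 1.2, -0.8]
time_s: 28.98
tcp_pos: [0.5576, 0.0537, 0.1581]
ee_rot: [[0.183, 0.983, 0.0], [0.983, -0.183, 0.0], [0.0, 0.0, -1.0]]
wrist_force: [0.6, -0.3, 0.0]
gripper_width: 0.006
t 28.98 tcp [0.5576 0.0537 0.1581] tray (np.float64(-0.1631), np.float64(0.067)) xhead 79.5 F [ 0.6 -0.3  0. ] g 0.006
scene [308.1 208.6] [0.6064 0.278  0.026 ] tray (np.float64(0.0664), np.float64(0.0615)) [28. 23.] 83.2
scene [277.2 210.5] [0.5519 0.2997 0.026 ] tray (np.float64(0.0746), np.float64(0.0034)) [23. 27.] 83.5
scene [247.3 215.4] [0.4945 0.3066 0.026 ] tray (np.float64(0.0678), np.float64(-0.054)) [24. 26.] 87.9
side [313.9 181.5] [0.4957 0.3043 0.026 ] tray (np.float64(0.0658), np.float64(-0.0523)) [18. 24.] 88.0
side [339.6 182.8] [0.5519 0.2976 0.026 ] tray (np.float64(0.0726), np.float64(0.0039)) [21. 22.] 84.9
```

View pics/w_wrist.png

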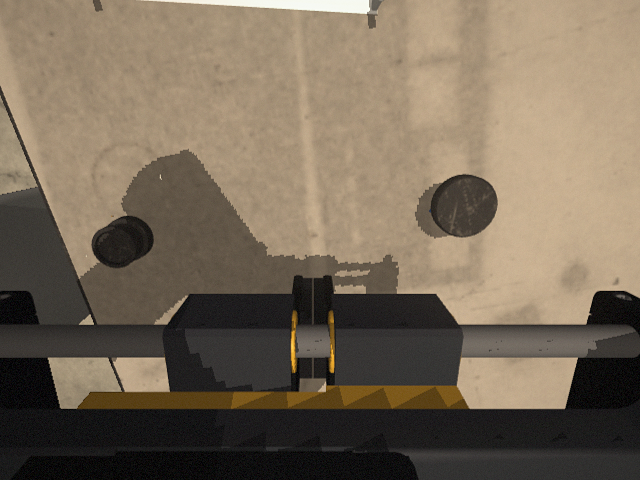

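View pics/w_side.png

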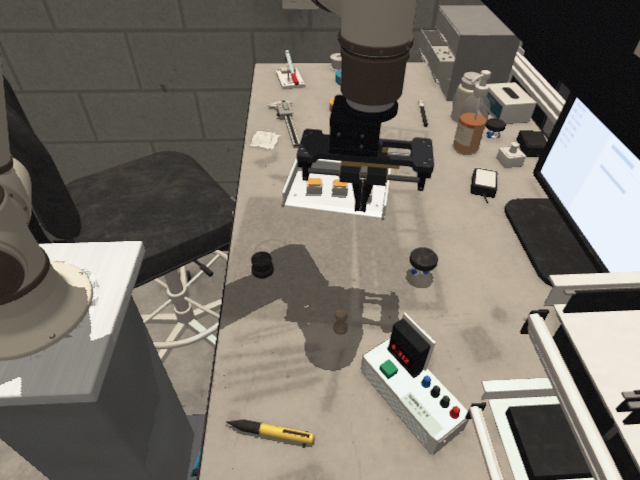

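View pics/w_scene.png

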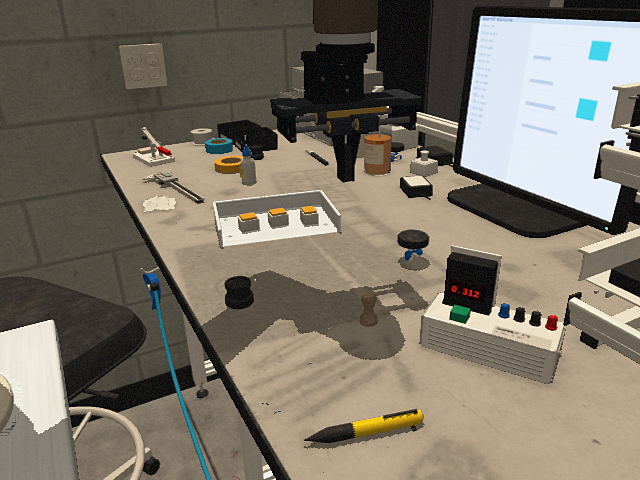

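The scene view shows the three relays upright in the tray at (247,215), (277,211) and (308,209). The stamp (369,310), loupe (238,293) and jar (413,245) are where they started, and the arm is clear.

```bash
python3 -c "
from station import finish_job
print(finish_job())"
```

```text
the job is handed in; nothing more can be done
None
```

I swept the three relays one at a time with the shut fingers, tips about 8.5 mm over the worktop. Relay C came in on a curve and needed one re-positioning just before the mouth. The job was handed in at about 29 s, and no verdict came back.

**Relays:** in the last pictures all three stand upright in the tray, about 66, 68 and 75 mm inside the mouth edge by the scene camera; 32 mm is required. Their centres are 43 mm or more from the side walls. The side camera agrees within about 2 mm for two of them. The gripper hid relay C from it, so C's final check rests on the scene camera and on the wrist view just before I backed off (63 mm).

**Other objects:** the stamp, loupe and jar appear at the same pixels as at the start, and the arm is clear of everything.

**Forces:** wrist readings stayed within a few newtons, close to noise. Contact force on the relays could not be read directly.

**Disagreement:** the wrist camera put the mouth edge about 6 mm further in than the other two cameras. Even with that, every relay has at least 25 mm to spare.

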